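# Fit a spring-axle roller into its bench frame

### The arm

A 7-joint arm with a two-finger parallel gripper is mounted at the origin on a cart in front of the work surface, level with it; the furniture and walls round the work are solid. World frame = base frame: x ahead of the robot, y to its left, z up, the work surface at z = 0. Lengths are in m, angles in rad, forces in N, time in s.
With the tool pointing down it reaches from about 0.425 to 0.925 m from the base axis. Payload 6.8 kg.
Tool frame: the origin (TCP) lies at the very end of the fingers, on their centre line; the grasp point (between the pads) lies 19 mm behind it; z points along the fingers, y is the line along which they close (so a half turn about z gives the same grasp; the last joint's range is limited). The gripper opens to 85 mm and grips with 20 to 120 N. Pads are 22 mm wide; open, the fingers measure 114 mm over their backs; the gripper's body (76 mm by 85 mm) begins 54 mm behind the grasp point. The pads swing forward as they close: fully open they stand 13 mm farther back than shut.
Start: joints at [-1.426, 0.477, 0.022, 1.555, -0.011, 1.109, -0.083], TCP at [0.169, 0.654, 0.231] pointing down, gripper open.
Joint ranges: [-2.96, 2.96], [-0.34, 2.1], [-1.41, 1.46], [0.24, 2.44], [-1.37, 4.51], [0.17, 1.92], [-2.96, 2.96]. Speed limits (rad/s): [2.39, 2.39, 3.14, 3.14, 3.14, 3.14, 3.14].

### API

Orientations are given as a unit quaternion [w, x, y, z].
In Python, from station import * gives the robot as it stands.
- The arm moves only by the tool jog_arm, never from a script. Its argument "moves" is one flat list of numbers, 7 for each row, row after row: the shift along the tool's x, y, z normalised to -1 to 1, where 1 is 20 mm, then the turn, a rotation vector about the tool's x, y, z normalised to -1 to 1, where 1 is 4 degrees, then the opening, from 0 (shut) to 1 (fully open). In form: [x, y, z, rx, ry, rz, claw, x, y, z, rx, ry, rz, claw, ...]. A call has exactly 8 rows; each row shifts and turns the commanded pose from where the row before left it, along the tool's axes as they then stand; what a row does not reach is not made up. A row lasts 1/12 s, in which the tool goes at most 41.7 mm and 7.16 degrees, less where a joint would pass 70% of its speed; a pose out of reach is approached as far as the arm can. A call with a number of a shift or a turn outside -1 to 1 is refused whole. A call with a gripper value outside its range is refused whole. The fingers move at their own pace and stop on an object; "grip_force" is the grip in N (left out, the last holds). Time passes only in rows, so rows that do not move let the fingers close, or fill a call up. It gives the time, the measured TCP pose, the force, the opening and the grip force at its end, in the units of the state.
- get_obs(): the state, without advancing time (a new reading comes with each control period).
- read_camera(name): name is "scene" or "side" or "wrist"; returns a dict with "color" (480x640x3 uint8, blue, green, red), "fx", "fy", "cx", "cy" (pixels), "rvec" (rotation vector, rad) and "tvec" (3), from world to camera coordinates, as OpenCV has them. Camera axes: x right, y down, z forward; pixel columns grow to the right and rows downward; lengths in m; the calibration is good to about 2 mm. A picture is of the moment at which its call begins. There is no depth.
- hand_in(): hands the job in; it is judged then, once.
The state is a dict: "t": time; "q": joint angles; "joint_vel": joint speeds; "joint_torque": joint torques, N m; "eef_pos": TCP position; "tool_rot": TCP orientation; "contact_force": force on the tool from outside, world axes, zero at the start; "torque": the same for the moment, N m; "gripper_width": opening from 0.0 (shut) to 1.0 (fully open); "grasp_force": force on a finger pad.
Only numpy, scipy, OpenCV 4.12 (cv2) and the standard library are available. Lean on these libraries where they do the work, as an engineer would, in place of code of your own. Each camera call takes 0.05 s, during which the arm holds its last target. There are 200 camera calls.

### The job

Take the grey support roller out of its wooden cradle and fit it into the roller frame: put the sprung brass axle end into the cup of the orange-marked cheek, push the roller along to compress the spring, swing the fixed steel end down inside the black-marked cheek and, feeling for the cup there (its bearing block is clamped at no fixed height), let the spring push the end home into it. Press gently: the roller must never bear on the frame with more than 25 N. Leave it seated in both cups and let go, without disturbing the jar, the pot or the red case nearby.

Things in the scene. Friction and masses are not known exactly. Their poses are not given: they have to be found in the camera images.
- roller: Loose grey roller, about 0.31 kg: tube 40 mm in diameter, 146 mm long, with a stub axle at each end (orange band at the sprung end). Origin on the axis at the tube's middle; y along the axis, from the sprung to the fixed end. 194 mm over both tips, 176 mm fully compressed. Starts in the cradle, axis level, 50 mm above the bench; grip the tube's middle from above, across the axis.
- sprung_tip (a point): Tip of the brass axle at the roller's -y end: 12 mm in diameter, round nose, 34 mm long when free (tip at roller y = -107 mm). It slides 18 mm into the tube against a spring of 0.6 N/mm (0 N free, 10.8 N at full travel, where it stops hard), damped at 0.06 N per mm/s. Axes as the roller.
- fixed_tip (a point): Tip of the fixed steel axle at the roller's +y end: 12 mm in diameter, 14 mm long, flat end with a 1.5 mm chamfer (tip at roller y = +87 mm). Axes as the roller.
- frame: Roller frame fixed to the bench; place and yaw vary. Origin at the centre of its underside, z up, y from the orange-marked to the black-marked cheek. Base 90 x 235 x 8 mm; cheeks 46 mm wide (x), 14 mm thick, inner faces at y = -85 and +85 mm. The orange cheek's top is at z = 89 mm. Cup bottom to cup bottom 188 mm, so the seated spring keeps 6 mm of compression.
- orange_cup (a point): Centre of the mouth of the blind round cup in the orange-marked cheek's inner face (frame x = 0, y = -85, z = 75 mm): 16 mm in diameter, 9 mm deep, 2 mm chamfer; axes as the frame. The sprung end goes here; it may enter tilted by 25 degrees.
- black_cheek (a point): Point on the black cheek's inner face (frame y = +85, z = 75 mm). The block there is clamped stiffly at an unmeasured height: its cup (15 mm in diameter, 9 mm deep, 1 mm chamfer, at x = 0) is centred up to 12 mm above or below this point, the block's top 24 mm above the cup's centre, its flat face 42 mm below it. Passing down inside needs 15 mm of spring compression. The fixed end goes here.
- cradle: Wooden cradle fixed to the bench, 70 x 150 mm, place and yaw vary: two V blocks, 14 mm thick, centred at y = -58 and +58 mm, at most 47 mm high, 61 mm wide. Origin at the centre of its underside; y along the roller that lies in it.
- jar: Small amber jar, 45 mm across, 92 mm high, origin at the centre of its underside. Leave alone.
- pot: White pot with black cap, 38 mm across, 66 mm high, origin at the centre of its underside. Leave alone.
- parts_case: Small red parts case, 68 x 105 x 36 mm, origin at the centre of its underside. Leave alone.

How it is judged:
On the way:
1. the sprung end is in the orange cup, at least 5 mm deep, and the spring is compressed so far (by 13 mm or more) that the fixed end fits inside the black cheek (y of sprung_tip in the frame of frame below -0.09 m and distance between sprung_tip and orange_cup below 0.012 m and distance between sprung_tip and fixed_tip below 0.181 m), for 0.1 s.
At the end, for the whole second after the job is handed in: the sprung end sits in the orange cup and the fixed end in the black-marked block's cup (so its tip is 55 to 90 mm above the bench), each tip at least 5 mm beyond its cheek's inner face, the spring still compressed by 4 mm or more, the roller at rest and released (y of sprung_tip in the frame of frame below -0.09 m and distance between sprung_tip and orange_cup below 0.012 m and y of fixed_tip in the frame of frame above 0.09 m and distance between sprung_tip and fixed_tip below 0.19 m and z of fixed_tip in the frame of frame between 0.055 and 0.09 m and contact force between the fingers and roller below 0.1 N and linear speed of roller below 0.02 m/s and angular speed of roller below 0.3 rad/s); the robot touches nothing.
It fails at once if the roller bears on the frame with more than 25 N (contact force between roller and frame above 25 N).
It fails at once if the jar is moved more than 20 mm (distance of jar from where it was at the start of the episode above 0.02 m).
It fails at once if the pot is moved more than 20 mm (distance of pot from where it was at the start of the episode above 0.02 m).
It fails at once if the red case is moved more than 20 mm (distance of parts_case from where it was at the start of the episode above 0.02 m).
It also fails if it takes over 72 s, if anything falls off the work surface, if the arm or the gripper's body presses on something with over 40 N, if the wrist force passes 120 N, or if a joint passes its speed limit or range.

## Working session

There is one attempt and no reset: what is moved stays moved. The work goes in short steps, Python scripts to look and compute and a tool call to move; the robot and the scene stay as the last step left them, time stands still between calls to the robot, and variables do not carry over. Pictures are saved under pics/ and viewed, at most 10 in all, crops included, and the job is handed in when it is done.

Besides the shell and the picture viewer there is one more tool, called as a command line: name --argument value ..., lists and objects as JSON in quotes. jog_arm: Moves the arm, as the interface text tells. Scaled input: -1 to 1 covers 20 mm each way for a shift and 4 degrees each way for a turn. Its arguments: {"type":"object","properties":{"moves":{"type":"array"},"grip_force":{"type":"number"}},"required":["moves"]}

```bash
mkdir -p pics; python3 - <<'E'
from station import *
import cv2,numpy as np,pickle
o=get_obs();print(o)
d={}
for n in("scene","side","wrist"):
    c=read_camera(n);d[n]=c;cv2.imwrite(f"pics/{n}0.png",c["color"])
    R=cv2.Rodrigues(np.array(c["rvec"],float))[0];print(n,c["fx"],c["cx"],(-R.T@np.array(c["tvec"]).ravel()).round(3),R[2].round(3))
pickle.dump(d,open("d0.pkl","wb"))
E
```

```text
{'t': 0.0, 'q': array([-1.42610277,  0.47779423,  0.02234512,  1.55648854, -0.0114867 ,
        1.10930348, -0.08309212]), 'joint_vel': array([ 1.33178404e-03, -2.00570437e-03,  3.63820644e-04,  1.55408537e-04,
        2.73229175e-04, -7.01762542e-04,  9.30726952e-05]), 'joint_torque': array([-6.67598124e-04, -5.96446180e+01,  1.60775386e+00, -2.81192708e+01,
        1.24980760e-02,  9.39849357e-03,  6.46224919e-06]), 'eef_pos': array([0.16869415, 0.65294711, 0.23031411]), 'tool_rot': array([-4.10416879e-05,  1.26045431e-01,  9.92024032e-01, -9.31744337e-04]), 'contact_force': array([-1.3550416 , -0.55665572, -0.03768238]), 'torque': array([0.05598402, 0.01338607, 0.03441225]), 'grasp_force': 0.0, 'gripper_width': 0.9988275346628835}
scene 496.6430029891225 327.5476188137597 [ 0.048 -0.2    0.723] [ 0.541  0.426 -0.725]
side 577.9669462524338 319.8704657382764 [0.805 0.931 0.725] [-0.248 -0.722 -0.646]
wrist 400.3119546875426 319.14869976789 [0.099 0.671 0.372] [ 0.275 -0.073 -0.959]
```

View pics/scene0.png

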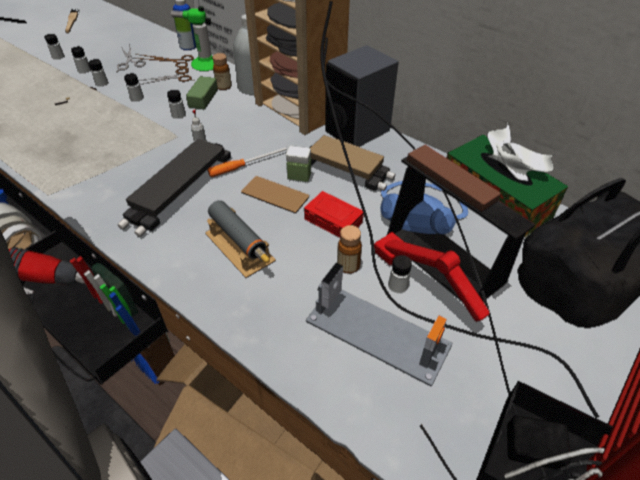

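View pics/side0.png

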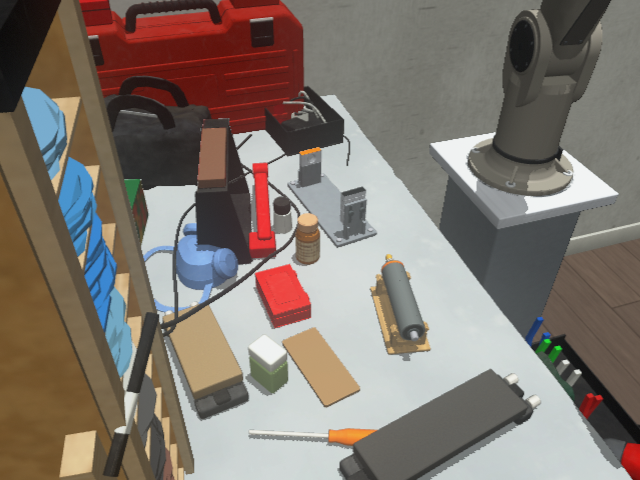

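Scene view: the roller lies in its cradle around (238,230), with its sprung end at about (268,260). The frame runs from the black cheek (330,288) to the orange cheek (437,335). In the side view the orange cheek is at (310,165), the black cheek at (354,210) and the roller at (402,298).

```bash
python3 - <<'E'
import cv2,numpy as np,pickle
d=pickle.load(open("d0.pkl","rb"))
def crop(n,x,y,w=160,h=120): return cv2.resize(d[n]["color"][y:y+h,x:x+w],(400,300),interpolation=cv2.INTER_CUBIC)
a=np.vstack([np.hstack([crop("scene",300,265),crop("scene",195,190,100,75)]),np.hstack([crop("side",260,130),crop("side",350,250,140,105)])])
cv2.imwrite("pics/crops.png",a)
E
```

```text
(no output)
```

View pics/crops.png

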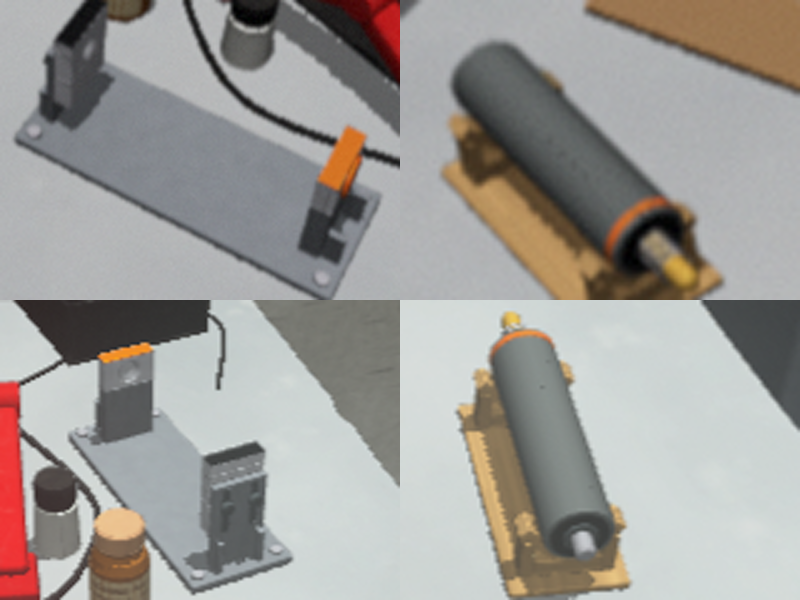

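Crops: base corners and both cups are readable. In scene pixels the black cup is at about (336,284); in side pixels the orange cup is at about (312.4,158.8). The roller tips are at scene (267,261) and at side (388.5,254.5) and (416.5,336).

```bash
cat > h.py <<'E'
import cv2,numpy as np,pickle
def ray(c,u,v):
    R=cv2.Rodrigues(np.array(c["rvec"],float))[0];t=np.array(c["tvec"],float).ravel()
    r=R.T@np.array([(u-c["cx"])/c["fx"],(v-c["cy"])/c["fy"],1.]);return -R.T@t,r
def onz(c,u,v,z):
    o,r=ray(c,u,v);return o+r*(z-o[2])/r[2]
def tri(c1,p1,c2,p2):
    A=[];b=[]
    for c,p in((c1,p1),(c2,p2)):
        o,r=ray(c,*p);r/=np.linalg.norm(r);P=np.eye(3)-np.outer(r,r);A.append(P);b.append(P@o)
    return np.linalg.lstsq(np.vstack(A),np.hstack(b),rcond=None)[0]
def proj(c,p): return cv2.projectPoints(np.array(p,float).reshape(-1,3),np.array(c["rvec"],float),np.array(c["tvec"],float),np.array([[c["fx"],0,c["cx"]],[0,c["fy"],c["cy"]],[0,0,1.]]),None)[0][:,0]
E
python3 - <<'E'
from h import *
d=pickle.load(open("d0.pkl","rb"));S,D=d["scene"],d["side"]
np.set_printoptions(precision=4,suppress=True)
# base corners: scene L (black,near), F (orange,near), R (orange, far); side
s=[onz(S,*p,.008) for p in((306.4,319.8),(432.8,383),(452.4,343.8))]
e=[onz(D,*p,.008) for p in((288,183.2),(337.2,246),(377.2,233.2))]
print("scene base",*s);print("side base",*e)
L=np.linalg.norm;print(L(s[0]-s[1]),L(s[1]-s[2]),L(e[0]-e[1]),L(e[1]-e[2]))
print("yaw dir scene",np.degrees(np.arctan2(*(s[0]-s[1])[1::-1])),"side",np.degrees(np.arctan2(*(e[1]-e[0])[1::-1])))
print("ctr scene",(s[0]+s[2])/2,"side",(e[0]+e[2])/2)
t=tri(S,(267,260.75),D,(388.5,254.5));f=onz(D,416.5,335.75,.05);print("sprung tri",t,"at z.05",onz(S,267,260.75,.05),onz(D,388.5,254.5,.05),"fixed",f,L(t-f))
# roller tube mask by grey pixels, both views
for n,c,(x0,y0,w,h) in(("scene",S,(195,190,100,75)),("side",D,(350,250,140,105))):
    I=c["color"][y0:y0+h,x0:x0+w].astype(int);m=((I.max(2)<135)&(I.max(2)-I.min(2)<22)).astype(np.uint8)
    k,lab,st,ct=cv2.connectedComponentsWithStats(m);i=1+st[1:,4].argmax()
    (cx,cy),(w_,h_),an=cv2.minAreaRect(np.argwhere(lab==i)[:,::-1].astype(np.float32));bx=cv2.boxPoints(((cx,cy),(w_,h_),an))+[x0,y0]
    print(n,st[i],"box",bx.tolist())
E
```

```text
scene base [0.4091 0.1273 0.008 ] [ 0.4455 -0.1016  0.008 ] [ 0.5275 -0.0904  0.008 ]
side base [ 0.5319 -0.0826  0.008 ] [0.501  0.1489 0.008 ] [0.4132 0.1366 0.008 ]
0.23180815097553556 0.08270136081070532 0.2335379919520689 0.08864861383990502
yaw dir scene 99.0317906414522 side 97.59633265976906
ctr scene [0.4683 0.0185 0.008 ] side [0.4726 0.027  0.008 ]
sprung tri [0.4395 0.2446 0.0498] at z.05 [0.4387 0.2448 0.05  ] [0.4402 0.2442 0.05  ] fixed [0.475  0.4294 0.05  ] 0.18822044199267016
scene [  13   10   53   53 1154] box [[203.9548625946045, 210.75335884094238], [219.36324310302734, 195.84202003479004], [260.0832824707031, 237.91939544677734], [244.6749038696289, 252.8307342529297]]
side [  32   14   43   77 1189] box [[377.60000228881836, 267.8000030517578], [401.5999984741211, 259.8000030517578], [427.1000061035156, 336.29998779296875], [403.1000061035156, 344.29998779296875]]
```

jog_arm --moves '[-1, -0.63, 0, 0, 0, 0, 1, -1, -0.63, 0, 0, 0, 0, 1, -1, -0.63, 0, 0, 0, 0, 1, -1, -0.63, 0, 0, 0, 0, 1, -1, -0.63, 0, 0, 0, 0, 1, -1, -0.63, 0, 0, 0, 0, 1, -1, -0.63, 0, 0, 0, 0, 1, -1, -0.63, 0, 0, 0, 0, 1]'

```text
t: 0.82
eef_pos: [0.2991, 0.5148, 0.2311]
tool_rot: [-0.0, 0.126, 0.992, -0.0]
contact_force: [0.2, 0.3, -0.4]
gripper_width: 1.001
grasp_force: 0.0
```

jog_arm --moves '[-1, -0.63, 0, 0, 0, 0, 1, -1, -0.63, 0, 0, 0, 0, 1, -1, -0.63, 0, 0, 0, 0, 1, -1, -0.63, 0, 0, 0, 0, 1, -1, -0.63, 0, 0, 0, 0, 1, -1, -0.63, 0, 0, 0, 0, 1, -1, -0.63, 0, 0, 0, 0, 1, -1, -0.63, 0, 0, 0, 0, 1]'

```text
t: 1.48
eef_pos: [0.4288, 0.3772, 0.2311]
tool_rot: [-0.0, 0.126, 0.992, -0.0]
contact_force: [0.3, -0.3, 0.2]
gripper_width: 1.003
grasp_force: 0.0
```

jog_arm --moves '[0, 0, 0, 0, 0, 0.9, 1, 0, 0, 0, 0, 0, 0.9, 1, 0, 0, 0, 0, 0, 0.9, 1, 0, 0, 0, 0, 0, 0.9, 1, 0, 0, 0, 0, 0, 0.9, 1, 0, 0, 0, 0, 0, 0.9, 1, 0, 0, 0, 0, 0, 0.9, 1, 0, 0, 0, 0, 0, 0.9, 1]'

```text
t: 2.15
eef_pos: [0.4281, 0.3782, 0.231]
tool_rot: [-0.0, 0.37, 0.929, -0.0]
contact_force: [-0.0, 0.1, -0.8]
gripper_width: 0.999
grasp_force: 0.0
```

jog_arm --moves '[0, 0, 0, 0, 0, 0.9, 1, 0, 0, 0, 0, 0, 0.9, 1, 0, 0, 0, 0, 0, 0.9, 1, 0, 0, 0, 0, 0, 0.9, 1, 0, 0, 0, 0, 0, 0.9, 1, 0, 0, 0, 0, 0, 0.9, 1, 0, 0, 0, 0, 0, 0.9, 1, 0, 0, 0, 0, 0, 0.9, 1]'

```text
t: 2.82
eef_pos: [0.428, 0.3782, 0.2311]
tool_rot: [-0.0, 0.59, 0.808, -0.0]
contact_force: [-0.4, 0.2, 0.8]
gripper_width: 0.998
grasp_force: 0.0
```

jog_arm --moves '[0, 0, 0, 0, 0, 0.9, 1, 0, 0, 0, 0, 0, 0.9, 1, 0, 0, 0, 0, 0, 0.9, 1, 0, 0, 0, 0, 0, 0.9, 1, 0, 0, 0, 0, 0, 0.9, 1, 0, 0, 0, 0, 0, 0.9, 1, 0, 0, 0, 0, 0, 0.9, 1, 0, 0, 0, 0, 0, 0, 1]'

```text
t: 3.48
eef_pos: [0.428, 0.3782, 0.231]
tool_rot: [0.0, 0.751, 0.66, -0.0]
contact_force: [0.5, -0.0, -0.2]
gripper_width: 0.997
grasp_force: 0.0
```

```bash
python3 - <<'E'
from station import *
from h import *
np.set_printoptions(precision=4,suppress=True)
w=read_camera("wrist");pickle.dump(w,open("w1.pkl","wb"));cv2.imwrite("pics/w1.png",w["color"])
d=pickle.load(open("d0.pkl","rb"));S,D=d["scene"],d["side"]
print("orange cup z75 side",onz(D,312.4,158.8,.075))
for z in(.063,.075,.087):print("black cup scene",z,onz(S,336,284.2,z))
# predicted wrist pixels of roller points
a=np.radians(79.1);u=np.array([np.cos(a),np.sin(a),0]);c=np.array([.459,.347,.05])
print(proj(w,[c-.107*u,c-.073*u,c+.073*u,c+.087*u]))
E
```

```text
orange cup z75 side [ 0.4835 -0.0592  0.075 ]
black cup scene 0.063 [0.4675 0.1105 0.063 ]
black cup scene 0.075 [0.4599 0.1049 0.075 ]
black cup scene 0.087 [0.4522 0.0992 0.087 ]
[[350.0871 358.9982]
 [353.2194 325.7549]
 [368.844  159.9318]
 [370.5602 141.7174]]
```

View pics/w1.png

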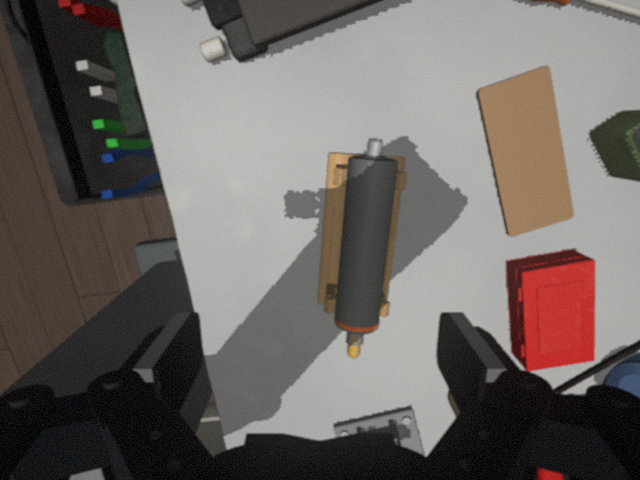

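Wrist view: sprung tip at (353,357), fixed tip at (375.5,139.5), tube between (357,328) and (372,157). The grey frame plate shows at the bottom, around (380,425).

```bash
python3 - <<'E'
from station import *
from h import *
np.set_printoptions(precision=4,suppress=True)
w=pickle.load(open("w1.pkl","rb"))
a=onz(w,352.7,357,.05);b=onz(w,375.5,139.5,.05);print(a,b,np.linalg.norm(a-b),np.degrees(np.arctan2(*(b-a)[1::-1])))
g=w["color"].astype(int);m=((g.max(2)<75)&(g.max(2)-g.min(2)<16)).astype(np.uint8);m[:, :330]=0;m[:,400:]=0;m[330:]=0;m[:150]=0
# tube axis at rows: edges of dark run
P=[]
for r in range(190,300,6):
    x=np.where(g[r,330:400].max(1)<85)[0]+330;P.append(((x.min()+x.max())/2,r,x.max()-x.min()))
P=np.array(P);print(P[::4])
e=[onz(w,p[0],p[1],.05) for p in P];e=np.array(e);k=np.polyfit(e[:,1],e[:,0],1);print("axis from edges x(y)",np.polyval(k,[.2446,.347,.43]),"ang",90-np.degrees(np.arctan(k[0])))
E
```

```text
[0.4414 0.2437 0.05  ] [0.4794 0.4336 0.05  ] 0.1936788780681667 78.66704388972929
[[369.5 190.   49. ]
 [367.  214.   48. ]
 [364.5 238.   47. ]
 [362.  262.   46. ]
 [356.  286.   52. ]]
axis from edges x(y) [0.4386 0.4612 0.4796] ang 77.53282755749251
```

jog_arm --moves '[0, 0, 0, 0, 0, 1, 1, -0.55, 1, 0, 0, 0, 0, 1, -0.55, 0.98, 0, 0, 0, 0, 1, 0, 0, 1, 0, 0, 0, 1, 0, 0, 1, 0, 0, 0, 1, 0, 0, 1, 0, 0, 0, 1, 0, 0, 1, 0, 0, 0, 1, 0, 0, 1, 0, 0, 0, 1]'

```text
t: 4.2
eef_pos: [0.4627, 0.349, 0.1303]
tool_rot: [-0.0, 0.772, 0.635, 0.0]
contact_force: [-0.3, 0.9, 0.1]
gripper_width: 1.002
grasp_force: 0.0
```

jog_arm --moves '[0, 0, 1, 0, 0, 0, 1, 0, 0, 1, 0, 0, 0, 1, 0, 0, 1, 0, 0, 0, 1, 0, 0, 1, 0, 0, 0, 1, 0, 0, 1, 0, 0, 0, 1, 0, 0, 0, 0, 0, 0, 1, 0, 0, 0, 0, 0, 0, 1, 0, 0, 0, 0, 0, 0, 1]'

```text
t: 4.87
eef_pos: [0.4633, 0.3493, 0.0322]
tool_rot: [-0.0, 0.773, 0.634, 0.001]
contact_force: [0.1, 0.2, -0.6]
gripper_width: 0.995
grasp_force: 0.0
```

jog_arm --moves '[0, 0, 0, 0, 0, 0, 0, 0, 0, 0, 0, 0, 0, 0, 0, 0, 0, 0, 0, 0, 0, 0, 0, 0, 0, 0, 0, 0, 0, 0, 0, 0, 0, 0, 0, 0, 0, 0, 0, 0, 0, 0, 0, 0, 0, 0, 0, 0, 0, 0, 0, 0, 0, 0, 0, 0]' --grip_force 90

```text
t: 5.53
eef_pos: [0.4625, 0.3496, 0.0325]
tool_rot: [-0.001, 0.773, 0.634, 0.0]
contact_force: [-3.6, -1.0, 9.5]
gripper_width: 0.441
grasp_force: 89.0
```

jog_arm --moves '[0, 0, -0.3, 0, 0, 0, 0, 0, 0, -0.6, 0, 0, 0, 0, 0, 0, -0.9, 0, 0, 0, 0, 0, 0, -1, 0, 0, 0, 0, 0, 0, -1, 0, 0, 0, 0, 0, 0, -0.8, 0, 0, 0, 0, 0, 0, -0.4, 0, 0, 0, 0, 0, 0, 0, 0, 0, 0, 0]'

```text
t: 6.2
eef_pos: [0.4638, 0.3497, 0.1335]
tool_rot: [-0.0, 0.773, 0.634, 0.002]
contact_force: [0.5, 0.9, -3.4]
gripper_width: 0.441
grasp_force: 90.6
```

```bash
python3 - <<'E'
from station import *
from h import *
np.set_printoptions(precision=4,suppress=True)
d=pickle.load(open("d0.pkl","rb"));S,D=d["scene"],d["side"]
print("bolts tri: black-near",tri(S,(313.6,317.4),D,(370,229.6)),"orange-near",tri(S,(428.8,375.8),D,(322.8,175.2)))
print("side bolts",[onz(D,*p,.009) for p in((370,229.6),(338.8,239.6),(291.2,181.6),(322.8,175.2))])
def cap(c,x0,y0,w,h):
    I=cv2.cvtColor(c["color"][y0:y0+h,x0:x0+w],cv2.COLOR_BGR2HSV);m=cv2.inRange(I,(5,150,120),(20,255,255))
    p=np.argwhere(m)[:,::-1]+[x0,y0];return p.mean(0),cv2.boxPoints(cv2.minAreaRect(p.astype(np.float32)))
for n,c,b in(("scene",S,(420,305,40,50)),("side",D,(290,140,45,35))):
    m,bx=cap(c,*b);print(n,"orange",m,onz(c,*m,.089),[onz(c,*q,.089)[:2] for q in bx])
N={}
for n in("scene","side"):
    c=read_camera(n);N[n]=c
pickle.dump(N,open("d1.pkl","wb"))
def crop(c,x,y,w,h): return cv2.resize(c["color"][y:y+h,x:x+w],(400,300),interpolation=cv2.INTER_CUBIC)
o=get_obs();print(o["eef_pos"],o["tool_rot"],o["contact_force"])
e=o["eef_pos"]+[0,0,.019]
cs=proj(N["scene"],e)[0].astype(int);cd=proj(N["side"],e)[0].astype(int);print(cs,cd)
a=np.vstack([np.hstack([crop(N["scene"],cs[0]-60,cs[1]-45,120,90),crop(N["side"],cd[0]-80,cd[1]-60,160,120)])]);cv2.imwrite("pics/l1.png",a)
E
```

```text
bolts tri: black-near [0.4216 0.1212 0.0071] orange-near [ 0.4505 -0.0898  0.0086]
side bolts [array([0.4229, 0.123 , 0.009 ]), array([0.4921, 0.133 , 0.009 ]), array([ 0.5239, -0.085 ,  0.009 ]), array([ 0.4499, -0.0879,  0.009 ])]
scene orange [437.1008 328.9767] [ 0.4811 -0.0723  0.089 ] [array([ 0.4589, -0.068 ]), array([ 0.5039, -0.0593]), array([ 0.5064, -0.0767]), array([ 0.4617, -0.0847])]
side orange [309.6203 150.6962] [ 0.4863 -0.0698  0.089 ] [array([ 0.5087, -0.0735]), array([ 0.4613, -0.0801]), array([ 0.4641, -0.066 ]), array([ 0.511 , -0.0596])]
[0.4623 0.3488 0.131 ] [-0.0001  0.7732  0.6342 -0.0002] [-1.232   0.1358 -3.4815]
[229 186] [408 251]
```

View pics/l1.png

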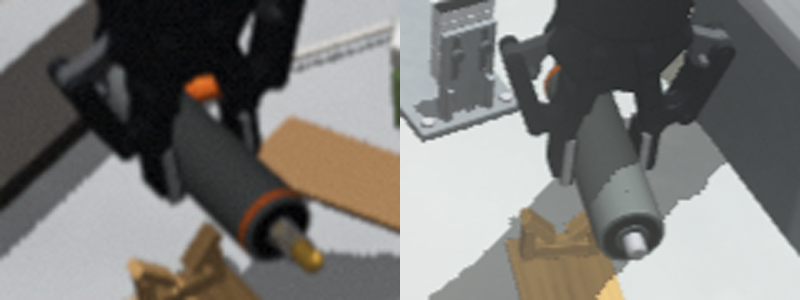

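The roller is held square in both views. Sprung tip is at about scene (263.8,220.5), fixed tip at about side (422.8,291).

```bash
python3 - <<'E'
from h import *
np.set_printoptions(precision=4,suppress=True)
d=pickle.load(open("d0.pkl","rb"));S,D=d["scene"],d["side"];w=pickle.load(open("w1.pkl","rb"));N=pickle.load(open("d1.pkl","rb"))
C=np.array([.4718,.0208,0]);a=np.radians(97.9);u=np.array([np.cos(a),np.sin(a),0]);v=np.array([u[1],-u[0],0])
print("wrist pred black bolts near/far",proj(w,[C+.1065*u-.035*v+[0,0,.009],C+.1065*u+.035*v+[0,0,.009]]).ravel())
g=cv2.resize(w["color"][400:450,325:435],None,fx=3,fy=3)
gray=cv2.cvtColor(w["color"],cv2.COLOR_BGR2GRAY)
k=[p.ravel().tolist() for p in cv2.goodFeaturesToTrack(gray[405:445,332:420],12,.1,5)+[332,405]];print("feats",k)
# roller in hand
t=np.array([.4623,.3488,.150]);b=np.radians(78.72);r=np.array([np.cos(b),np.sin(b),0])
print("pred sprung in scene",proj(N["scene"],t-.107*r),"meas 263.8 220.5; pred fixed in side",proj(N["side"],t+.087*r),"meas 422.8 291")
# black top
for n,c,(x0,y0,W,H) in(("scene",S,(315,262,35,30)),("side",D,(336,184,35,18))):
    G=cv2.cvtColor(c["color"],cv2.COLOR_BGR2GRAY)[y0:y0+H,x0:x0+W];m=(G<62).astype(np.uint8)
    p=np.argwhere(m)[:,::-1]+[x0,y0];print(n,len(p),p.mean(0),cv2.boxPoints(cv2.minAreaRect(p.astype(np.float32))).tolist())
    for z in(.09,.095,.1,.105,.11):print("  model top centre at",z,proj(c,C+.092*u+[0,0,z])[0])
a=np.hstack([cv2.resize(S["color"][262:312,312:352],(400,500),interpolation=cv2.INTER_NEAREST),cv2.resize(w["color"][390:450,330:410],(400,300),interpolation=cv2.INTER_CUBIC).repeat(1,0) if 0 else cv2.copyMakeBorder(cv2.resize(w["color"][390:450,330:410],(400,300),interpolation=cv2.INTER_CUBIC),0,200,0,0,0)])
cv2.imwrite("pics/blk.png",a)
E
```

```text
wrist pred black bolts near/far [344.4148 434.7807 406.5963 420.8261]
feats [[410.0, 407.0], [335.0, 425.0], [395.0, 439.0], [347.0, 433.0], [358.0, 428.0], [389.0, 420.0], [341.0, 434.0], [335.0, 435.0], [366.0, 429.0], [401.0, 440.0], [409.0, 436.0], [402.0, 422.0]]
pred sprung in scene [[264.0147 220.1624]] meas 263.8 220.5; pred fixed in side [[423.587 291.928]] meas 422.8 291
scene 194 [332.2732 273.6443] [[311.728759765625, 278.90185546875], [340.97003173828125, 259.7437744140625], [349.0, 272.0], [319.75872802734375, 291.1580810546875]]
  model top centre at 0.09 [332.5866 276.6011]
  model top centre at 0.095 [332.6511 274.6606]
  model top centre at 0.1 [332.7161 272.7026]
  model top centre at 0.105 [332.7818 270.727 ]
  model top centre at 0.11 [332.8481 268.7335]
side 0 [nan nan] [[0.0, 0.0], [0.0, 0.0], [0.0, 0.0], [0.0, 0.0]]
  model top centre at 0.09 [352.7532 196.2817]
  model top centre at 0.095 [352.8768 194.1079]
  model top centre at 0.1 [353.0011 191.9211]
  model top centre at 0.105 [353.1261 189.7212]
  model top centre at 0.11 [353.2519 187.508 ]<stdin>:15: RuntimeWarning: Mean of empty slice.
  ret = um.true_divide(
```

View pics/blk.png

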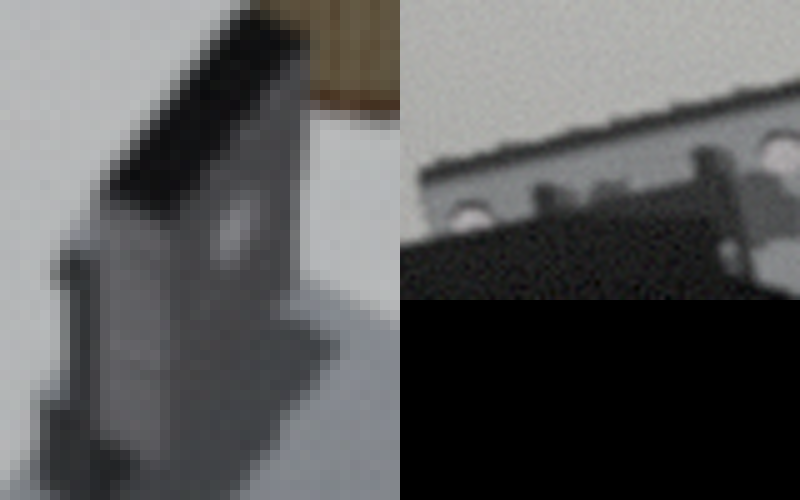

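Block crop: black top quad centre is at scene (332.6,273.4), so the block top is at about 98 mm and the cup at about 74 mm. The wrist bolts at (344,434) and (407,421) agree with the frame model to 1 px.

jog_arm --moves '[0, 0, -0.5, 0, 0, -0.8, 0, 0, 0, -0.5, 0, 0, -0.8, 0, 0, 0, -0.5, 0, 0, -0.8, 0, 0, 0, -0.5, 0, 0, -0.8, 0, 0, 0, -0.5, 0, 0, -0.8, 0, 0, 0, -0.5, 0, 0, -0.8, 0, 0, 0, 0, 0, 0, 0, 0, 0, 0, 0, 0, 0, 0, 0]'

```text
t: 6.97
eef_pos: [0.4624, 0.3487, 0.1904]
tool_rot: [-0.0, 0.657, 0.754, -0.001]
contact_force: [-0.6, -0.6, -5.0]
gripper_width: 0.442
grasp_force: 90.7
```

jog_arm --moves '[0, 0, 0, 0, 0.6, 0, 0, 0, 0, 0, 0, 0.6, 0, 0, 0, 0, 0, 0, 0.6, 0, 0, 0, 0, 0, 0, 0.7, 0, 0, 0, 0, 0, 0, 0.7, 0, 0, 0, 0, 0, 0, 0.6, 0, 0, 0, 0, 0, 0, 0.6, 0, 0, 0, 0, 0, 0, 0.6, 0, 0]'

```text
t: 7.63
eef_pos: [0.4621, 0.3482, 0.1896]
tool_rot: [-0.132, 0.648, 0.742, 0.113]
contact_force: [0.9, -0.4, -4.1]
gripper_width: 0.442
grasp_force: 90.6
```

```bash
cat >> h.py <<'E'
from scipy.spatial.transform import Rotation as Ro
C=np.array([.4718,.0208,0]);_a=np.radians(97.9);U=np.array([np.cos(_a),np.sin(_a),0]);V=np.array([U[1],-U[0],0]);Z=np.array([0,0,1.])
F=np.c_[V,U,Z]  # frame axes
OFF=np.array([-.0008,0,-.0185])  # roller centre in tool frame
def target(ny,nz,tilt,nx=0,s=.101):
    """nose centre (roller y=-s) at frame nx,ny,nz; tilt deg -> TCP, R"""
    t=np.radians(tilt);r=np.cos(t)*U+np.sin(t)*Z;z=np.sin(t)*U-np.cos(t)*Z
    R=np.c_[r,V,z];c=C+F@[nx,ny,nz]+s*r;return c-R@OFF,R
def state(o):
    q=o["tool_rot"];return np.array(o["eef_pos"]),Ro.from_quat([q[1],q[2],q[3],q[0]]).as_matrix()
def delta(o,p,R):
    e,A=state(o);return np.r_[A.T@(p-e)*1000,np.degrees(Ro.from_matrix(A.T@R).as_rotvec())]
def report(o):
    e,A=state(o);c=e+A@OFF;g=lambda s:F.T@(c+s*A[:,0]-C)*1000
    return dict(centre=g(0).round(1),nose=g(-.101).round(1),fixed=g(.087).round(1),tilt=round(float(np.degrees(np.arcsin(A[2,0]))),2),yaw=round(float(np.degrees(np.arctan2(A[1,0],A[0,0])))-97.9,2),Fframe=(F.T@np.array(o["contact_force"])).round(2),M=np.array(o["torque"]).round(2))
E
python3 - <<'E'
from station import *
from h import *
np.set_printoptions(precision=4,suppress=True)
o=get_obs();print(o["q"]);print(report(o))
d=pickle.load(open("d0.pkl","rb"));S=d["scene"]
for n,p in(("jar",(348,270)),("pot",(398,290))):print(n,onz(S,*p,0),F.T@(onz(S,*p,0)-C))
for ny,nz in((-.072,.135),(-.072,.075)):
    p,R=target(ny,nz,20);print(p,delta(o,p,R))
E
```

```text
[-0.7486  0.3192  0.2076  1.9658 -0.5512  0.7959 -0.0426]
{'centre': array([ 35.4, 318.6, 206.7]), 'nose': array([ 35.1, 223.7, 172.1]), 'fixed': array([ 35.6, 400.3, 236.5]), 'tilt': 20.01, 'yaw': -0.15, 'Fframe': array([ 0.89, -0.49, -4.07]), 'M': array([-0.58, -0.07,  0.03])}
jar [0.5489 0.1439 0.    ] [0.0933 0.1113 0.    ]
pot [0.5696 0.0442 0.    ] [0.1001 0.0098 0.    ]
[0.4677 0.0505 0.1524] [-290.6119  -34.7499  -66.2047   -0.1015   -0.0115   -0.1451]
[0.4677 0.0505 0.0924] [-311.1443  -34.5981   -9.8274   -0.1015   -0.0115   -0.1451]
```

jog_arm --moves '[-0.91, -0.11, -0.21, 0, 0, 0, 0, -0.91, -0.11, -0.21, 0, 0, 0, 0, -0.91, -0.11, -0.21, 0, 0, 0, 0, -0.91, -0.11, -0.21, 0, 0, 0, 0, -0.91, -0.11, -0.21, 0, 0, 0, 0, -0.91, -0.11, -0.21, 0, 0, 0, 0, -0.91, -0.11, -0.21, 0, 0, 0, 0, -0.91, -0.11, -0.21, 0, 0, 0, 0]'

```text
t: 8.3
eef_pos: [0.4648, 0.1983, 0.1714]
tool_rot: [-0.131, 0.648, 0.742, 0.113]
contact_force: [0.2, 0.1, -3.8]
gripper_width: 0.446
grasp_force: 90.6
```

jog_arm --moves '[-0.91, -0.11, -0.21, 0, 0, 0, 0, -0.91, -0.11, -0.21, 0, 0, 0, 0, -0.91, -0.11, -0.21, 0, 0, 0, 0, -0.91, -0.11, -0.21, 0, 0, 0, 0, -0.91, -0.11, -0.21, 0, 0, 0, 0, -0.91, -0.11, -0.21, 0, 0, 0, 0, -0.91, -0.11, -0.21, 0, 0, 0, 0, -0.88, -0.08, -0.16, 0, 0, 0, 0]'

```text
t: 8.97
eef_pos: [0.4683, 0.05, 0.1527]
tool_rot: [-0.131, 0.648, 0.742, 0.113]
contact_force: [0.1, 0.2, -3.9]
gripper_width: 0.439
grasp_force: 90.6
```

```bash
python3 - <<'E'
from station import *
from h import *
np.set_printoptions(precision=4,suppress=True)
c=read_camera("scene");o=get_obs();print(o["q"]);print(report(o))
p,R=target(-.072,.075,20);print(delta(o,p,R))
pickle.dump(c,open("s2.pkl","wb"))
pn=C+F@[0,report(o)["nose"][1]/1000,report(o)["nose"][2]/1000];e,A=state(o);tip=e+A@OFF-.107*A[:,0]
print("pred tip px",proj(c,tip),"cup",proj(c,C-.085*U+.075*Z),"cap",proj(c,C-.092*U+.089*Z))
cv2.imwrite("pics/s2.png",cv2.resize(c["color"][230:390,300:480],(720,640))[:600])
E
```

```text
[-0.2856  0.3111  0.3439  2.1049 -0.5794  0.8988  0.5797]
{'centre': array([  0.3,  18.4, 169.2]), 'nose': array([ -0.4, -76.6, 135. ]), 'fixed': array([  0.9, 100.2, 198.7]), 'tilt': 19.8, 'yaw': -0.41, 'Fframe': array([-1.15, -4.43, -3.89]), 'M': array([-0.94, -0.14,  0.01])}
[-15.9073  -0.1604  57.7008  -0.0239   0.1992  -0.383 ]
pred tip px [[436.0222 307.1495]] cup [[431.2812 329.9328]] cap [[437.1071 326.858 ]]
```

View pics/s2.png

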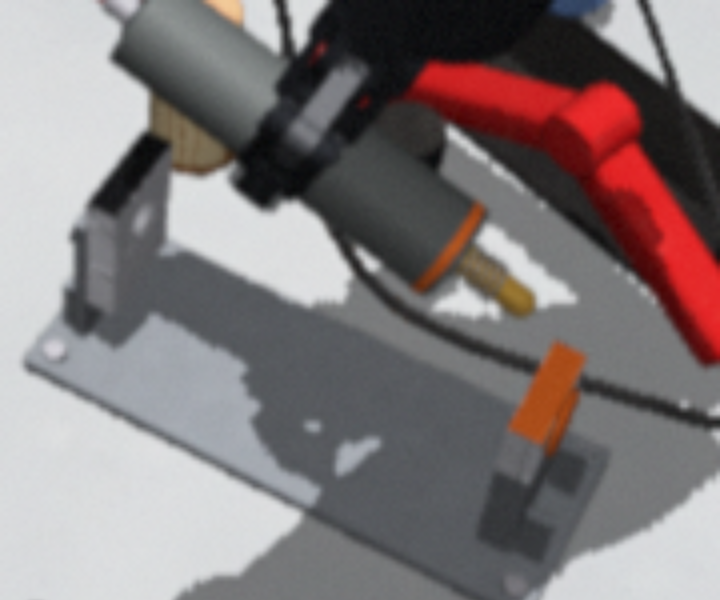

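The sprung tip shows at about (432,306) in scene pixels, beyond the orange cap's inner edge. The arm was still settling, so I descend slowly and re-measure at rest.

jog_arm --moves '[-0.07, 0, 0.19, 0, 0, 0, 0, -0.14, 0, 0.38, 0, 0, 0, 0, -0.2, 0, 0.55, 0, 0, 0, 0, -0.14, 0, 0.38, 0, 0, 0, 0, -0.1, 0, 0.28, 0, 0, 0, 0, -0.04, 0, 0.1, 0, 0, 0, 0, 0, 0, 0, 0, 0, 0, 0, 0, 0, 0, 0, 0, 0, 0]'

```text
t: 9.68
eef_pos: [0.4693, 0.0514, 0.114]
tool_rot: [-0.131, 0.647, 0.743, 0.114]
contact_force: [-1.3, -0.0, -3.7]
gripper_width: 0.44
grasp_force: 90.6
```

```bash
python3 - <<'E'
from station import *
from h import *
np.set_printoptions(precision=4,suppress=True)
o=get_obs();print(report(o));e,A=state(o);tip=e+A@OFF-.107*A[:,0]
im=[]
for n in("scene","side"):
    c=read_camera(n);pt=proj(c,tip)[0];print(n,"pred tip px",pt,"pred fixed",proj(c,e+A@OFF+.087*A[:,0])[0])
    hsv=cv2.cvtColor(c["color"],cv2.COLOR_BGR2HSV);m=cv2.inRange(hsv,(18,110,70),(32,255,255))
    x,y=pt.astype(int);mm=np.zeros_like(m);mm[y-25:y+25,x-25:x+25]=m[y-25:y+25,x-25:x+25];p=np.argwhere(mm)[:,::-1]
    if len(p):print("brass",len(p),p.mean(0),p.min(0),p.max(0))
    I=cv2.resize(c["color"][y-40:y+20,x-40:x+40],(400,300),interpolation=cv2.INTER_CUBIC);im.append(I);print("origin",x-40,y-40)
print(report(get_obs()))
cv2.imwrite("pics/s3.png",np.hstack(im))
E
```

```text
{'centre': array([  1.7,  23.6, 131.1]), 'nose': array([  1.7, -71.4,  96.6]), 'fixed': array([  1.7, 105.3, 160.9]), 'tilt': 20.0, 'yaw': 0.02, 'Fframe': array([-1.29,  0.13, -3.69]), 'M': array([-0.63, -0.09, -0.  ])}
scene pred tip px [428.9561 319.5927] pred fixed [326.7174 243.3493]
brass 60 [423.5 317.7] [415 309] [428 322]
origin 388 279
side pred tip px [312.7413 151.7592] pred fixed [357.3698 168.0848]
origin 272 111
{'centre': array([  2. ,  23.4, 131.5]), 'nose': array([  2. , -71.5,  97. ]), 'fixed': array([  1.9, 105.2, 161.3]), 'tilt': 20.0, 'yaw': 0.03, 'Fframe': array([-0.37,  0.38, -3.16]), 'M': array([-0.62, -0.06, -0.02])}
```

View pics/s3.png

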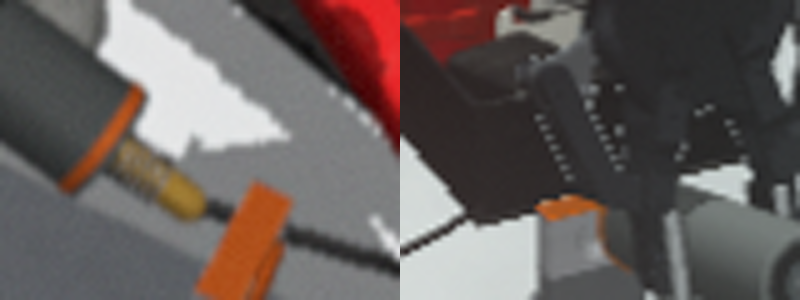

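Scene crop: the brass tip ends at about (429,321.6) and the orange cap centre is at about (437,327), where predicted. The roller axis looks 1–2 px below the prediction, so I check what offset that means.

```bash
python3 - <<'E'
from station import *
from h import *
np.set_printoptions(precision=3,suppress=True)
o=get_obs();print(report(o));e,A=state(o)
c=read_camera("scene");d=read_camera("side")
cen=e+A@OFF
for n,k in(("scene",c),("side",d)):
  for s in(-.107,.087):
    p=cen+s*A[:,0];b=proj(k,p)[0];print(n,s,b,"px/mm V,U,Z",*[(proj(k,p+.001*q)[0]-b) for q in(V,U,Z)])
# tube edges in scene: sample gray profile perpendicular to predicted axis at roller stations
g=cv2.cvtColor(c["color"],cv2.COLOR_BGR2GRAY).astype(np.float32);hs=cv2.cvtColor(c["color"],cv2.COLOR_BGR2HSV)
a,b=proj(c,np.array([cen-.107*A[:,0],cen+.087*A[:,0]]));t=(b-a)/np.linalg.norm(b-a);n=np.array([-t[1],t[0]])
for s in(-.104,-.100,-.095,-.06,-.05,-.04,.04,.05,.06,.08,.084):
    p=proj(c,cen+s*A[:,0])[0];x=np.arange(-20,20.5,1)
    q=p+x[:,None]*n;v=cv2.remap(g,q[:,:1].astype(np.float32),q[:,1:].astype(np.float32),cv2.INTER_LINEAR).ravel()
    print(s,"n=",n.round(2),v[::1].astype(int).tolist())
E
```

```text
{'centre': array([  2. ,  23.4, 131.5]), 'nose': array([  2. , -71.5,  97. ]), 'fixed': array([  1.9, 105.2, 161.3]), 'tilt': 20.0, 'yaw': 0.03, 'Fframe': array([-0.37,  0.38, -3.16]), 'M': array([-0.62, -0.06, -0.02])}
scene -0.107 [429.166 319.337] px/mm V,U,Z [ 0.261 -0.469] [-0.611 -0.29 ] [ 0.107 -0.377]
scene 0.087 [326.884 243.1  ] px/mm V,U,Z [ 0.335 -0.401] [-0.553 -0.25 ] [ 0.008 -0.442]
side -0.107 [312.584 151.582] px/mm V,U,Z [-0.434  0.109] [0.21  0.229] [ 0.001 -0.418]
side 0.087 [357.218 167.885] px/mm V,U,Z [-0.49   0.132] [0.274 0.277] [ 0.029 -0.475]
-0.104 n= [ 0.6 -0.8] [96, 94, 93, 93, 93, 92, 92, 95, 100, 113, 123, 126, 128, 124, 109, 95, 93, 103, 111, 117, 112, 111, 117, 123, 127, 126, 126, 125, 125, 124, 124, 126, 136, 161, 203, 223, 227, 227, 227, 227, 229]
-0.1 n= [ 0.6 -0.8] [93, 96, 93, 94, 94, 94, 95, 95, 105, 119, 125, 127, 127, 119, 100, 87, 94, 110, 123, 124, 119, 114, 114, 123, 126, 126, 124, 124, 126, 140, 170, 200, 214, 223, 226, 227, 227, 227, 226, 227, 224]
-0.095 n= [ 0.6 -0.8] [94, 95, 98, 94, 93, 94, 95, 97, 113, 123, 126, 125, 126, 121, 106, 
[... 1087 characters left out ...]
107, 102, 97, 81, 73, 71, 68, 70, 75, 71, 69]
0.06 n= [ 0.6 -0.8] [184, 179, 188, 194, 185, 150, 92, 50, 53, 61, 71, 79, 86, 94, 101, 109, 116, 120, 130, 136, 141, 145, 145, 143, 139, 139, 135, 128, 124, 117, 106, 98, 95, 95, 94, 102, 123, 153, 169, 187, 201]
0.08 n= [ 0.6 -0.8] [226, 226, 226, 225, 226, 226, 226, 226, 226, 226, 226, 227, 228, 218, 178, 131, 132, 168, 198, 214, 213, 202, 204, 216, 223, 225, 224, 224, 224, 224, 215, 173, 103, 56, 46, 75, 115, 160, 190, 205, 208]
0.084 n= [ 0.6 -0.8] [226, 227, 226, 226, 226, 226, 226, 226, 226, 226, 226, 226, 226, 221, 193, 149, 133, 165, 190, 206, 210, 207, 208, 218, 222, 224, 223, 223, 222, 224, 201, 138, 76, 40, 38, 36, 39, 46, 52, 62, 69]
```

```bash
python3 - <<'E'
from station import *
from h import *
np.set_printoptions(precision=3,suppress=True)
o=get_obs();print(report(o)["nose"]);e,A=state(o);cen=e+A@OFF
c=read_camera("side");g=cv2.cvtColor(c["color"],cv2.COLOR_BGR2GRAY).astype(np.float32)
a,b=proj(c,np.array([cen-.107*A[:,0],cen+.087*A[:,0]]));t=(b-a)/np.linalg.norm(b-a);n=np.array([-t[1],t[0]])
print("n",n,"V,U,Z",[float((proj(c,cen+.001*q)[0]-proj(c,cen)[0])@n) for q in(V,U,Z)])
for s in(.03,.04,.05,.06,.066,.08,.084):
    p=proj(c,cen+s*A[:,0])[0];x=np.arange(-20,20.5,1);q=p+x[:,None]*n
    print(s,cv2.remap(g,q[:,:1].astype(np.float32),q[:,1:].astype(np.float32),cv2.INTER_LINEAR).ravel().astype(int).tolist())
# orange cap in scene & side, box centre now vs model
p=proj(c,cen+.06*A[:,0])[0].astype(int);print(p)
I=cv2.resize(c["color"][p[1]-45:p[1]+45,p[0]-75:p[0]+45],(800,600),interpolation=cv2.INTER_CUBIC)
for s in(-.107,-.02,.05,.073,.087):
    k=(proj(c,cen+s*A[:,0])[0]-[p[0]-75,p[1]-45])*800/120;cv2.circle(I,tuple(int(v) for v in k),4,(0,255,0),-1)
k=(proj(c,C-.085*U+.075*Z)[0]-[p[0]-75,p[1]-45])*800/120;cv2.circle(I,tuple(int(v) for v in k),5,(255,0,255),2)
cv2.imwrite("pics/s4.png",I)
E
```

```text
[  2.  -71.5  97. ]
n [-0.343  0.939] V,U,Z [0.2723562004682635, 0.15492431782235744, -0.42517590248013454]
0.03 [53, 53, 52, 52, 96, 145, 138, 127, 107, 86, 98, 120, 123, 122, 120, 118, 115, 112, 108, 103, 99, 95, 90, 85, 79, 75, 70, 67, 63, 62, 59, 115, 190, 206, 208, 189, 154, 127, 124, 124, 124]
0.04 [140, 153, 151, 134, 97, 65, 55, 80, 104, 118, 116, 122, 123, 123, 121, 119, 116, 113, 110, 105, 103, 101, 99, 96, 90, 82, 72, 67, 64, 62, 60, 90, 174, 206, 170, 131, 123, 123, 124, 124, 123]
0.05 [205, 205, 205, 204, 203, 197, 189, 175, 141, 104, 99, 119, 123, 117, 102, 86, 69, 59, 54, 50, 51, 49, 51, 56, 56, 61, 73, 87, 88, 76, 63, 104, 179, 168, 132, 123, 123, 124, 124, 124, 124]
0.06 [205, 205, 205, 205, 204, 204, 204, 205, 205, 196, 142, 101, 84, 64, 51, 49, 52, 64, 77, 77, 79, 75, 73, 70, 61, 52, 51, 53, 61, 80, 84, 89, 117, 124, 124, 124, 124, 124, 124, 124, 124]
0.066 [205, 205, 205, 205, 205, 204, 204, 205, 205, 181, 131, 92, 69, 51, 49, 53, 74, 79, 84, 106, 115, 105, 90, 80, 74, 67, 55, 51, 51, 61, 81, 88, 113, 123, 124, 123, 123, 124, 124, 124, 123]
0.08 [206, 205, 205, 206, 206, 206, 207, 206, 206, 200, 153, 101, 66, 51, 51, 59, 75, 117, 193, 202, 172, 153, 132, 101, 77, 71, 56, 50, 50, 54, 67, 89, 110, 122, 123, 124, 124, 124, 124, 125, 125]
0.084 [206, 206, 206, 206, 206, 206, 207, 206, 207, 205, 180, 122, 80, 53, 50, 53, 63, 125, 180, 172, 152, 145, 137, 112, 81, 63, 52, 50, 50, 60, 76, 105, 119, 124, 124, 124, 124, 124, 124, 124, 125]
[350 165]
```

View pics/s4.png

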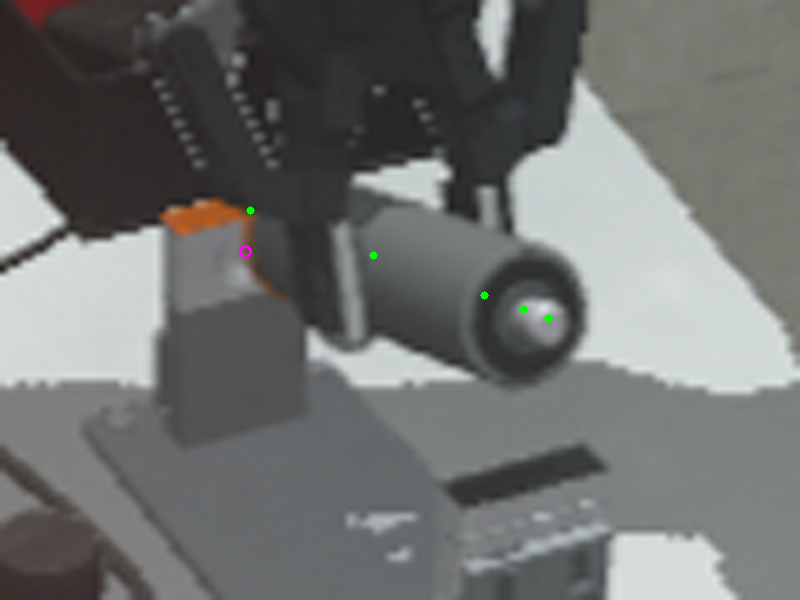

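The side view shows the cup and the roller with the same bias (about 0.7, 1.2 px), so relative alignment is within about 2 mm. Next I lower to cup height and creep in.

jog_arm --moves '[-0.06, -0.02, 0.17, 0, 0, 0, 0, -0.06, -0.02, 0.17, 0, 0, 0, 0, -0.06, -0.02, 0.17, 0, 0, 0, 0, -0.06, -0.02, 0.17, 0, 0, 0, 0, -0.06, 0, 0.16, 0, 0, 0, 0, -0.06, 0, 0.17, 0, 0, 0, 0, 0, 0, 0, 0, 0, 0, 0, 0, 0, 0, 0, 0, 0, 0]'

```text
t: 10.6
eef_pos: [0.4675, 0.0511, 0.0923]
tool_rot: [-0.131, 0.647, 0.743, 0.114]
contact_force: [0.7, 0.2, -4.5]
gripper_width: 0.442
grasp_force: 90.6
```

jog_arm --moves '[-0.094, 0, -0.034, 0, 0, 0, 0, -0.094, 0, -0.034, 0, 0, 0, 0, -0.094, 0, -0.034, 0, 0, 0, 0, -0.094, 0, -0.034, 0, 0, 0, 0, -0.094, 0, -0.034, 0, 0, 0, 0, -0.094, 0, -0.034, 0, 0, 0, 0, 0, 0, 0, 0, 0, 0, 0, 0, 0, 0, 0, 0, 0, 0]'

```text
t: 11.27
eef_pos: [0.4693, 0.0392, 0.0926]
tool_rot: [-0.131, 0.647, 0.743, 0.114]
contact_force: [-0.5, 0.2, -3.5]
gripper_width: 0.442
grasp_force: 90.6
```

```bash
python3 - <<'E'
from station import *
from h import *
print(report(get_obs()))
E
```

```text
{'centre': array([  0. ,  11.5, 109.7]), 'nose': array([  0. , -83.5,  75.2]), 'fixed': array([  0. ,  93.2, 139.5]), 'tilt': 20.0, 'yaw': 0.0, 'Fframe': array([-0.42,  0.25, -3.53]), 'M': array([-0.56, -0.03,  0.01])}
```

jog_arm --moves '[-0.1, 0, -0.034, 0, 0, 0, 0, -0.1, 0, -0.034, 0, 0, 0, 0, -0.08, 0, 0, 0, 0, 0, 0, -0.08, 0, 0, 0, 0, 0, 0, -0.08, 0, 0, 0, 0, 0, 0, -0.08, 0, 0, 0, 0, 0, 0, 0, 0, 0, 0, 0, 0, 0, 0, 0, 0, 0, 0, 0, 0]'

```text
t: 11.93
eef_pos: [0.4706, 0.0294, 0.0903]
tool_rot: [-0.131, 0.647, 0.743, 0.114]
contact_force: [-0.0, 3.5, -1.9]
gripper_width: 0.435
grasp_force: 90.6
```

```bash
python3 - <<'E'
from station import *
from h import *
print(report(get_obs()))
E
```

```text
{'centre': array([  0. ,   1.6, 107.4]), 'nose': array([  0.1, -93.3,  72.8]), 'fixed': array([ -0. ,  83.4, 137.2]), 'tilt': 20.03, 'yaw': 0.03, 'Fframe': array([ 0.48,  3.48, -1.9 ]), 'M': array([ 0.03, -0.02,  0.02])}
```

jog_arm --moves '[-0.07, 0, 0, 0, 0, 0, 0, -0.07, 0, 0, 0, 0, 0, 0, -0.07, 0, 0, 0, 0, 0, 0, -0.07, 0, 0, 0, 0, 0, 0, -0.07, 0, 0, 0, 0, 0, 0, -0.07, 0, 0, 0, 0, 0, 0, 0, 0, 0, 0, 0, 0, 0, 0, 0, 0, 0, 0, 0, 0]'

```text
t: 12.6
eef_pos: [0.4715, 0.0226, 0.0876]
tool_rot: [-0.132, 0.646, 0.743, 0.114]
contact_force: [-0.9, 7.1, -0.8]
gripper_width: 0.445
grasp_force: 90.6
```

```bash
python3 - <<'E'
from station import *
from h import *
print(report(get_obs()))
E
```

```text
{'centre': array([-1.000e-01, -5.300e+00,  1.047e+02]), 'nose': array([ 1.000e-01, -1.001e+02,  7.000e+01]), 'fixed': array([ -0.2,  76.4, 134.7]), 'tilt': 20.12, 'yaw': 0.07, 'Fframe': array([ 0.11,  7.15, -0.84]), 'M': array([ 0.89,  0.14, -0.02])}
```

jog_arm --moves '[-0.07, 0, 0, 0, 0, 0, 0, -0.07, 0, 0, 0, 0, 0, 0, -0.06, 0, 0, 0, 0, 0, 0, 0, 0, 0, 0, 0, 0, 0, 0, 0, 0, 0, 0, 0, 0, 0, 0, 0, 0, 0, 0, 0, 0, 0, 0, 0, 0, 0, 0, 0, 0, 0, 0, 0, 0, 0]'

```text
t: 13.27
eef_pos: [0.4719, 0.0196, 0.0864]
tool_rot: [-0.132, 0.646, 0.743, 0.115]
contact_force: [-1.5, 9.2, 1.5]
gripper_width: 0.441
grasp_force: 90.6
```

```bash
python3 - <<'E'
from station import *
from h import *
np.set_printoptions(precision=2,suppress=True)
o=get_obs();r=report(o);print(r)
f=r["Fframe"]-[0,.2,-3.3];t=np.radians(r["tilt"]);print("axial",f[1]*np.cos(t)+f[2]*np.sin(t),"comp by geom",(-88-r["nose"][1])/np.cos(t))
for ti in(12,6,2,0):
    # roller compressed by k: nose centre at frame (-88,75): free nose = that - k*r
    k=.0165;tt=np.radians(ti);p,R=target(-.088-k*np.cos(tt),.075-k*np.sin(tt),ti);print(ti,delta(o,p,R))
E
```

```text
{'centre': array([ -0.1,  -8.3, 103.5]), 'nose': array([   0.1, -103.1,   68.7]), 'fixed': array([ -0.2,  73.3, 133.5]), 'tilt': 20.18, 'yaw': 0.11, 'Fframe': array([-0.25,  9.35,  1.47]), 'M': array([ 1.3 ,  0.19, -0.05])}
axial 10.233823177754328 comp by geom 16.087558981394785
12 [-3.62  0.12 11.24 -0.07 -8.18  0.11]
6 [ -7.26   0.13  19.63  -0.07 -14.18   0.11]
2 [-10.15   0.13  24.98  -0.07 -18.18   0.11]
0 [-11.74   0.13  27.58  -0.06 -20.18   0.11]
```

jog_arm --moves '[-0.022, 0, 0.094, 0, -0.315, 0, 0, -0.022, 0, 0.094, 0, -0.315, 0, 0, -0.022, 0, 0.094, 0, -0.315, 0, 0, -0.022, 0, 0.094, 0, -0.315, 0, 0, -0.022, 0, 0.094, 0, -0.315, 0, 0, -0.022, 0, 0.094, 0, -0.315, 0, 0, -0.022, 0, 0.094, 0, -0.315, 0, 0, -0.022, 0, 0.094, 0, -0.315, 0, 0]'

```text
t: 13.93
eef_pos: [0.4717, 0.0204, 0.0707]
tool_rot: [-0.066, 0.653, 0.752, 0.057]
contact_force: [-1.1, 9.1, -1.3]
gripper_width: 0.443
grasp_force: 90.7
```

```bash
cat > st.py <<'E'
from station import *
from h import *
np.set_printoptions(precision=2,suppress=True)
o=get_obs();r=report(o);print(r)
f=r["Fframe"]-[0,.2,-3.3];t=np.radians(r["tilt"]);print("axial",f[1]*np.cos(t)+f[2]*np.sin(t),"comp by geom",(-88-r["nose"][1])/np.cos(t), "nose z at pivot",r["nose"][2]+(-88-r["nose"][1])*np.tan(t))
E
python3 st.py
```

```text
{'centre': array([-0.1, -4.4, 88.8]), 'nose': array([   0.1, -103.8,   71.2]), 'fixed': array([ -0.2,  81.3, 103.9]), 'tilt': 10.03, 'yaw': 0.12, 'Fframe': array([ 0.2 ,  9.12, -1.34]), 'M': array([1.73, 0.24, 0.02])}
axial 9.125033972775206 comp by geom 16.045224035921557 nose z at pivot 73.99449715743548
```

jog_arm --moves '[-0.042, 0, 0.094, 0, -0.315, 0, 0, -0.042, 0, 0.094, 0, -0.315, 0, 0, -0.022, 0, 0.094, 0, -0.315, 0, 0, -0.022, 0, 0.094, 0, -0.315, 0, 0, -0.022, 0, 0.094, 0, -0.315, 0, 0, 0, 0, 0, 0, 0, 0, 0, 0, 0, 0, 0, 0, 0, 0, 0, 0, 0, 0, 0, 0, 0]'

```text
t: 14.6
eef_pos: [0.4722, 0.019, 0.0609]
tool_rot: [-0.025, 0.655, 0.755, 0.021]
contact_force: [-1.0, 9.7, -1.9]
gripper_width: 0.441
grasp_force: 90.7
```

```bash
python3 st.py
```

```text
{'centre': array([ 0.2, -3.8, 79.3]), 'nose': array([   0.4, -104.6,   72.7]), 'fixed': array([-0.1, 83. , 85. ]), 'tilt': 3.77, 'yaw': 0.16, 'Fframe': array([ 0.32,  9.73, -1.88]), 'M': array([ 1.87,  0.32, -0.05])}
axial 9.602744439292069 comp by geom 16.635999763698653 nose z at pivot 73.79384100205736
```

jog_arm --moves '[-0.015, 0, 0.084, 0, -0.28, 0, 0, -0.015, 0, 0.084, 0, -0.28, 0, 0, -0.015, 0, 0.084, 0, -0.28, 0, 0, 0, 0, 0, 0, 0, 0, 0, 0.05, 0, 0, 0, 0, 0, 0, 0.05, 0, 0, 0, 0, 0, 0, 0.05, 0, 0, 0, 0, 0, 0, 0, 0, 0, 0, 0, 0, 0]'

```text
t: 15.27
eef_pos: [0.4721, 0.0204, 0.0558]
tool_rot: [-0.002, 0.656, 0.755, 0.002]
contact_force: [-1.1, 7.5, -3.6]
gripper_width: 0.443
grasp_force: 90.7
```

```bash
python3 st.py
```

```text
{'centre': array([ 0.3, -1.3, 74.3]), 'nose': array([   0.5, -102.3,   73.7]), 'fixed': array([ 0.1, 85.7, 74.9]), 'tilt': 0.35, 'yaw': 0.11, 'Fframe': array([-0.04,  7.54, -3.62]), 'M': array([1.55, 0.2 , 0.04])}
axial 7.3379082954443415 comp by geom 14.300266810930975 nose z at pivot 73.7873548156318
```

jog_arm --moves '[0.05, 0, 0, 0, 0, 0, 0, 0.05, 0, 0, 0, 0, 0, 0, 0, 0, 0, 0, 0, 0, 0, 0, 0, 0, 0, 0, 0, 0, 0, 0, 0, 0, 0, 0, 0, 0, 0, 0, 0, 0, 0, 0, 0, 0, 0, 0, 0, 0, 0, 0, 0, 0, 0, 0, 0, 0]'

```text
t: 15.93
eef_pos: [0.4721, 0.0207, 0.0559]
tool_rot: [-0.002, 0.657, 0.754, 0.002]
contact_force: [0.6, 2.0, -6.0]
gripper_width: 0.442
grasp_force: 90.6
```

```bash
python3 st.py
```

```text
{'centre': array([ 0.2, -1. , 74.4]), 'nose': array([   0.3, -102. ,   73.9]), 'fixed': array([ 0.2, 86. , 74.8]), 'tilt': 0.25, 'yaw': 0.01, 'Fframe': array([ 0.88,  1.86, -5.97]), 'M': array([ 0.53, -0.22,  0.18])}
axial 1.648334162206146 comp by geom 14.000133271178363 nose z at pivot 73.96108691148983
```

Contact at the face, or on a chamfer. The moment and the camera bias both suggest the tip is slightly low, so I back off, raise about 2.5 mm and probe again.

jog_arm --moves '[-0.09, 0, 0, 0, 0, 0, 0, -0.05, 0, 0, 0, 0, 0, 0, 0.007, 0, -0.06, 0, 0.2, 0, 0, 0, 0, 0, 0, 0, 0, 0, 0.05, 0, 0, 0, 0, 0, 0, 0.05, 0, 0, 0, 0, 0, 0, 0.04, 0, 0, 0, 0, 0, 0, 0, 0, 0, 0, 0, 0, 0]'

```text
t: 16.6
eef_pos: [0.4718, 0.022, 0.0573]
tool_rot: [-0.008, 0.656, 0.754, 0.007]
contact_force: [0.1, 6.5, -2.6]
gripper_width: 0.438
grasp_force: 90.6
```

```bash
python3 st.py
```

```text
{'centre': array([ 0.2,  0.1, 75.8]), 'nose': array([   0.3, -100.9,   73.8]), 'fixed': array([ 0.1, 87. , 77.5]), 'tilt': 1.14, 'yaw': 0.06, 'Fframe': array([ 0.96,  6.42, -2.63]), 'M': array([ 1.27, -0.04,  0.11])}
axial 6.232098796606899 comp by geom 12.902553852409111 nose z at pivot 74.05670199515596
```

The tip got past the earlier stop, so I continue.

jog_arm --moves '[0.05, 0, 0, 0, 0, 0, 0, 0.05, 0, 0, 0, 0, 0, 0, 0, 0, 0, 0, 0, 0, 0, 0, 0, 0, 0, 0, 0, 0, 0, 0, 0, 0, 0, 0, 0, 0, 0, 0, 0, 0, 0, 0, 0, 0, 0, 0, 0, 0, 0, 0, 0, 0, 0, 0, 0, 0]'

```text
t: 17.27
eef_pos: [0.4717, 0.0238, 0.0575]
tool_rot: [-0.007, 0.657, 0.754, 0.007]
contact_force: [-0.4, 6.1, 0.3]
gripper_width: 0.439
grasp_force: 90.7
```

```bash
python3 st.py
```

```text
{'centre': array([ 0.3,  1.8, 76. ]), 'nose': array([  0.3, -99.2,  74. ]), 'fixed': array([ 0.3, 88.8, 77.7]), 'tilt': 1.14, 'yaw': 0.02, 'Fframe': array([0.44, 6.09, 0.33]), 'M': array([ 1.25,  0.14, -0.  ])}
axial 5.961054619280302 comp by geom 11.20221729821566 nose z at pivot 74.22287305005788
```

jog_arm --moves '[0.003, 0, -0.027, 0, 0.09, 0, 0, 0.05, 0, 0, 0, 0, 0, 0, 0.05, 0, 0, 0, 0, 0, 0, 0.05, 0, 0, 0, 0, 0, 0, 0, 0, 0, 0, 0, 0, 0, 0, 0, 0, 0, 0, 0, 0, 0, 0, 0, 0, 0, 0, 0, 0, 0, 0, 0, 0, 0, 0]'

```text
t: 17.93
eef_pos: [0.4712, 0.0265, 0.0579]
tool_rot: [-0.01, 0.656, 0.754, 0.008]
contact_force: [1.1, 5.7, -3.7]
gripper_width: 0.441
grasp_force: 90.7
```

```bash
python3 st.py
```

```text
{'centre': array([ 0.2,  4.5, 76.4]), 'nose': array([  0.3, -96.5,  73.8]), 'fixed': array([ 0.2, 91.5, 78.6]), 'tilt': 1.47, 'yaw': 0.03, 'Fframe': array([ 1.89,  5.44, -3.71]), 'M': array([ 1.02, -0.02,  0.09])}
axial 5.227757539998898 comp by geom 8.502798320565349 nose z at pivot 74.01812675262083
```

jog_arm --moves '[0.05, 0, 0, 0, 0, 0, 0, 0.06, 0, 0, 0, 0, 0, 0, 0, 0, 0, 0, 0, 0, 0, 0, 0, 0, 0, 0, 0, 0, 0, 0, 0, 0, 0, 0, 0, 0, 0, 0, 0, 0, 0, 0, 0, 0, 0, 0, 0, 0, 0, 0, 0, 0, 0, 0, 0, 0]'

```text
t: 18.6
eef_pos: [0.471, 0.0281, 0.0579]
tool_rot: [-0.009, 0.657, 0.754, 0.008]
contact_force: [1.5, 4.0, -3.3]
gripper_width: 0.444
grasp_force: 90.7
```

```bash
python3 st.py
```

```text
{'centre': array([ 0.2,  6.1, 76.3]), 'nose': array([  0.2, -94.9,  73.8]), 'fixed': array([ 0.2, 93. , 78.5]), 'tilt': 1.42, 'yaw': 0.02, 'Fframe': array([ 2.  ,  3.78, -3.32]), 'M': array([ 0.88, -0.32,  0.19])}
axial 3.5784049607983595 comp by geom 6.90211963792448 nose z at pivot 73.97104238136403
```

jog_arm --moves '[0, 0, 0, 0, 0, 0, 0.5, 0, 0, 0, 0, 0, 0, 0.5, 0, 0, 0, 0, 0, 0, 0.5, 0, 0, 0, 0, 0, 0, 0.6, 0, 0, 0, 0, 0, 0, 0.7, 0, 0, 0, 0, 0, 0, 0.8, 0, 0, 0, 0, 0, 0, 0.8, 0, 0, 0, 0, 0, 0, 0.8]' --grip_force 20

```text
t: 19.27
eef_pos: [0.4708, 0.028, 0.0578]
tool_rot: [-0.009, 0.657, 0.754, 0.008]
contact_force: [0.2, 0.4, -0.6]
gripper_width: 0.796
grasp_force: 0.0
```

```bash
python3 st.py; python3 - <<'E'
from station import *
from h import *
c=read_camera("scene");cv2.imwrite("pics/fin.png",cv2.resize(c["color"][230:390,300:480],(720,640))[:600])
E
```

```text
{'centre': array([ 0. ,  6. , 76.3]), 'nose': array([  0. , -95. ,  73.8]), 'fixed': array([-0. , 93. , 78.5]), 'tilt': 1.42, 'yaw': 0.01, 'Fframe': array([ 0.29,  0.36, -0.59]), 'M': array([-0.02, -0.01, -0.04])}
axial 0.2271077488839211 comp by geom 7.002150357314685 nose z at pivot 73.97352125645627
```

View pics/fin.png

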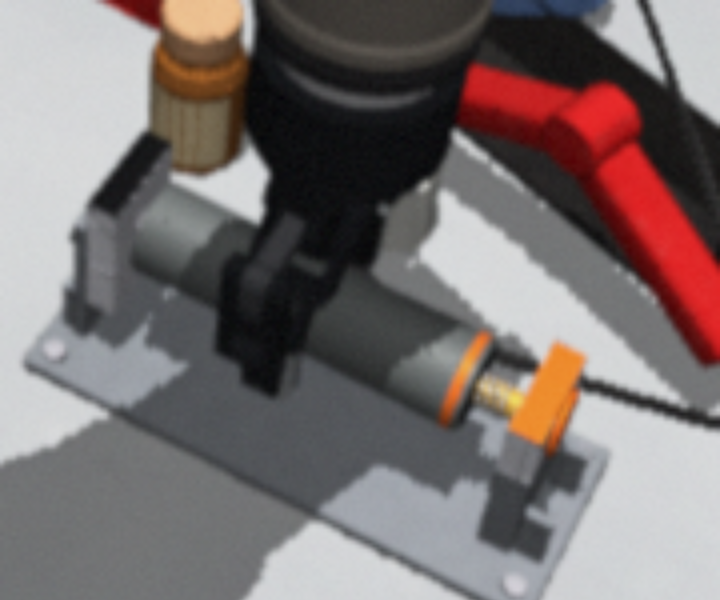

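The roller sits between both cheeks, with the brass end in the orange cup at about (515,400) in the zoomed crop and the fixed end flush at the black block. The jar and pot are standing. I retreat straight up.

jog_arm --moves '[0, 0, -0.3, 0, 0, 0, 0.8, 0, 0, -0.6, 0, 0, 0, 0.8, 0, 0, -0.9, 0, 0, 0, 0.8, 0, 0, -1, 0, 0, 0, 0.8, 0, 0, -1, 0, 0, 0, 0.8, 0, 0, -0.8, 0, 0, 0, 0.8, 0, 0, -0.4, 0, 0, 0, 0.8, 0, 0, 0, 0, 0, 0, 0.8]'

```text
t: 19.98
eef_pos: [0.4723, 0.0258, 0.1595]
tool_rot: [-0.009, 0.657, 0.754, 0.01]
contact_force: [0.1, 0.0, -0.0]
gripper_width: 0.795
grasp_force: 0.0
```

jog_arm --moves '[0, 0, 0, 0, 0, 0, 0.8, 0, 0, 0, 0, 0, 0, 0.8, 0, 0, 0, 0, 0, 0, 0.8, 0, 0, 0, 0, 0, 0, 0.8, 0, 0, 0, 0, 0, 0, 0.8, 0, 0, 0, 0, 0, 0, 0.8, 0, 0, 0, 0, 0, 0, 0.8, 0, 0, 0, 0, 0, 0, 0.8]'

```text
t: 20.65
eef_pos: [0.4711, 0.0256, 0.1577]
tool_rot: [-0.009, 0.657, 0.754, 0.008]
contact_force: [-0.4, -0.9, -0.1]
gripper_width: 0.801
grasp_force: 0.0
```

```bash
python3 - <<'E'
from station import *
from h import *
c=read_camera("scene");g=c["color"]
hs=cv2.cvtColor(g,cv2.COLOR_BGR2HSV)
# roller band & tube ends: orange band centroid vs model seated roller
m=cv2.inRange(hs,(3,140,90),(18,255,255));m[:300]=0;m[350:]=0;m[:,:405]=0;m[:,450:]=0
k,l,st,ct=cv2.connectedComponentsWithStats(m);print([(s[4],x.round(1).tolist()) for s,x in zip(st[1:],ct[1:]) if s[4]>10])
cen=C+.007*U+.0765*Z;print("model band px (roller y=-70)",proj(c,cen-.07*U))
print(hand_in())
E
```

```text
[(np.int32(69), [415.1, 323.8]), (np.int32(271), [436.9, 329.2])]
model band px (roller y=-70) [[418.27307886 323.05508758]]
the job is handed in; nothing more can be done
None
```

The roller is fitted in both cups and released, the arm is clear, and the job was handed in at about 20.7 s; no pass/fail result came back. My last readings put the fixed end 8 mm into the black cup and the spring still compressed by about 6 mm.

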